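# Sort blood tubes by stopper colour into the department trays

## Task

Sort the five blood tubes lying loose on the bench by stopper colour: lay each in the cradle tray of its own colour, one tube to a notch, seated across both steel strips with its stopper towards the tray's white label and its glass about centred on the strips. They are glass, so set them down rather than drop them, and leave the timer and the red marker where they are.

Things in the scene. Friction and masses are not known exactly. Their poses are not given: they have to be found in the camera images.
- purple_tube_1: loose glass blood tube with purple stopper, lying, 95 mm long, about 22 g, one of two alike. Glass 15.8 mm thick, 75 mm long; stopper 18 mm thick, 20 mm long. Origin on the axis at mid glass, 8 to 9 mm above the bench at the start; x runs along the tube to the stopper.
- purple_tube_2: loose glass blood tube with purple stopper, lying, 95 mm long, about 22 g, one of two alike. Glass 15.8 mm thick, 75 mm long; stopper 18 mm thick, 20 mm long. Origin on the axis at mid glass, 8 to 9 mm above the bench at the start; x runs along the tube to the stopper.
- green_tube_1: loose glass blood tube with green stopper, lying, 106 mm long, about 22 g, one of two alike. Glass 15.8 mm thick, 86 mm long; stopper 18 mm thick, 20 mm long. Origin on the axis at mid glass, 8 to 9 mm above the bench at the start; x runs along the tube to the stopper.
- green_tube_2: loose glass blood tube with green stopper, lying, 106 mm long, about 22 g, one of two alike. Glass 15.8 mm thick, 86 mm long; stopper 18 mm thick, 20 mm long. Origin on the axis at mid glass, 8 to 9 mm above the bench at the start; x runs along the tube to the stopper.
- red_tube: loose glass blood tube with red stopper, lying, 106 mm long, about 22 g. Glass 15.8 mm thick, 86 mm long; stopper 18 mm thick, 20 mm long. Origin on the axis at mid glass, 8 to 9 mm above the bench at the start; x runs along the tube to the stopper.
- purple_tray: purple fixed tray, 136 x 136 mm, 9 mm rim, 3 mm floor. Origin: centre of underside. White label along its -x edge, 20 mm high. Steel zigzag strips, 8 mm wide, 29 mm high, run along y at x = -6 and +42 mm; across them two V notches (60 mm wide, flanks 32 deg) at y = -30 and +30 mm. A seated tube lies along x, its axis 19 mm above the bench, mid glass at x = +18 mm; from a flank it rolls into the V.
- green_tray: green fixed tray, 136 x 136 mm, 9 mm rim, 3 mm floor. Origin: centre of underside. White label along its -x edge, 20 mm high. Steel zigzag strips, 8 mm wide, 29 mm high, run along y at x = -6 and +42 mm; across them two V notches (60 mm wide, flanks 32 deg) at y = -30 and +30 mm. A seated tube lies along x, its axis 19 mm above the bench, mid glass at x = +18 mm; from a flank it rolls into the V.
- red_tray: red fixed tray, 136 x 136 mm, 9 mm rim, 3 mm floor. Origin: centre of underside. White label along its -x edge, 20 mm high. Steel zigzag strips, 8 mm wide, 29 mm high, run along y at x = -6 and +42 mm; across them two V notches (60 mm wide, flanks 32 deg) at y = -30 and +30 mm. A seated tube lies along x, its axis 19 mm above the bench, mid glass at x = +18 mm; from a flank it rolls into the V.
- timer: square white bench timer, 66 x 66 x 18 mm, loose bystander. Origin: centre of its underside.
- red_marker: red marker pen lying flat, 135 x 13 x 14 mm, loose bystander. Origin: centre of its underside; its x axis runs along the pen.
There are look-alikes about, which are no part of the job. What is shaped like the green_tube_1 but blue is not meant.

How it is judged (in metres and radians):
At the end, for the whole second after the job is handed in: All five tubes rest, released, in the tray of their stopper colour, one per notch: seated in the V (axis height within 4 mm, 8 mm across), glass centred on the strips within 12 mm lengthwise, in line within 0.2 rad, stopper towards the white label (x of purple_tube_1 in the frame of purple_tray between 0.006 and 0.03 m and (y of purple_tube_1 in the frame of purple_tray between 0.022 and 0.038 m or y of purple_tube_1 in the frame of purple_tray between -0.038 and -0.022 m) and z of purple_tube_1 in the frame of purple_tray between 0.0153 and 0.0233 m and angle between the x axis of each of purple_tube_1, purple_tube_2 and the x axis of purple_tray, either way round below 0.2 rad and x of purple_tray in the frame of purple_tube_1 above 0 m and linear speed of each of purple_tube_1, purple_tube_2, green_tube_1, green_tube_2, red_tube below 0.02 m/s and angular speed of each of purple_tube_1, purple_tube_2, green_tube_1, green_tube_2, red_tube below 0.3 rad/s and x of purple_tube_2 in the frame of purple_tray between 0.006 and 0.03 m and (y of purple_tube_2 in the frame of purple_tray between 0.022 and 0.038 m or y of purple_tube_2 in the frame of purple_tray between -0.038 and -0.022 m) and z of purple_tube_2 in the frame of purple_tray between 0.0153 and 0.0233 m and x of purple_tray in the frame of purple_tube_2 above 0 m and x of green_tube_1 in the frame of green_tray between 0.006 and 0.03 m and (y of green_tube_1 in the frame of green_tray between 0.022 and 0.038 m or y of green_tube_1 in the frame of green_tray between -0.038 and -0.022 m) and z of green_tube_1 in the frame of green_tray between 0.0153 and 0.0233 m and angle between the x axis of each of green_tube_1, green_tube_2 and the x axis of green_tray, either way round below 0.2 rad and x of green_tray in the frame of green_tube_1 above 0 m and x of green_tube_2 in the frame of green_tray between 0.006 and 0.03 m and (y of green_tube_2 in the frame of green_tray between 0.022 and 0.038 m or y of green_tube_2 in the frame of green_tray between -0.038 and -0.022 m) and z of green_tube_2 in the frame of green_tray between 0.0153 and 0.0233 m and x of green_tray in the frame of green_tube_2 above 0 m and x of red_tube in the frame of red_tray between 0.006 and 0.03 m and (y of red_tube in the frame of red_tray between 0.022 and 0.038 m or y of red_tube in the frame of red_tray between -0.038 and -0.022 m) and z of red_tube in the frame of red_tray between 0.0153 and 0.0233 m and angle between the x axis of red_tube and the x axis of red_tray, either way round below 0.2 rad and x of red_tray in the frame of red_tube above 0 m); the robot touches nothing.
It fails at once if a glass tube is dropped (it falls faster than 0.8 m/s with no finger on it) ((linear speed of purple_tube_1 above 0.8 m/s and contact force between the fingers and purple_tube_1 below 0.05 N) or (linear speed of purple_tube_2 above 0.8 m/s and contact force between the fingers and purple_tube_2 below 0.05 N) or (linear speed of green_tube_1 above 0.8 m/s and contact force between the fingers and green_tube_1 below 0.05 N) or (linear speed of green_tube_2 above 0.8 m/s and contact force between the fingers and green_tube_2 below 0.05 N) or (linear speed of red_tube above 0.8 m/s and contact force between the fingers and red_tube below 0.05 N)).
It fails at once if the timer or the red marker is shifted by more than 20 mm (distance of any of timer, red_marker from where it was at the start of the episode above 0.02 m).
It also fails if it takes over 106 s, if anything falls off the work surface, if the arm or the gripper's body presses on something with over 40 N, if the wrist force passes 120 N, or if a joint passes its speed limit or range.

## Robot

A 6-joint arm with a two-finger parallel gripper is mounted at the origin on a cart in front of the work surface, level with it; the furniture and walls round the work are solid. World frame = base frame: x ahead of the robot, y to its left, z up, the work surface at z = 0. Lengths are in mm, angles in degrees, forces in N, time in s.
With the tool pointing down it reaches from about 350 to 850 mm from the base axis. Payload 8.1 kg.
Tool frame: the origin (TCP) lies at the very end of the fingers, on their centre line; the grasp point (between the pads) lies 19 mm behind it (r.grip_point_offset is the distance from the TCP to the grasp point, in mm); z points along the fingers, y is the line along which they close (so a half turn about z gives the same grasp; the last joint's range is limited). The gripper opens to 85 mm and grips with 20 to 120 N. Pads are 22 mm wide; open, the fingers measure 114 mm over their backs; the gripper's body (76 mm by 85 mm) begins 54 mm behind the grasp point. The pads swing forward as they close: fully open they stand 13 mm farther back than shut.
Start: joints at [59.737, 7.471, 85.268, -0, 87.261, -4.893], TCP at [257.063, 542.148, 231.292] pointing down, gripper open.
Joint ranges: [-169.43, 169.43], [-51.17, 129.36], [1.28, 143.12], [-76.62, 256.62], [0, 156.53], [-152.29, 152.29]. Speed limits (degrees/s): [136.94, 136.94, 159.86, 180, 180, 180].

## Interface

Orientations are given as [roll, pitch, yaw] about the fixed x, y, z axes, in that order (R = Rz(yaw) Ry(pitch) Rx(roll)).
In Python, from bench import status, eyes, r gives the robot as it stands.
- The arm moves only by the shell command python3 -m handwheel 'ROWS' [FORCE]. ROWS is a JSON object whose one key "series" holds a list that holds one entry, the list of rows, each a list of 7 numbers: the shift along the tool's x, y, z in cm, then the turn, a rotation vector about the tool's x, y, z in rad, then the opening, from 0 (shut) to 1 (fully open). In form: {"series": [[[tx, ty, tz, rx, ry, rz, claw], ...]]}. A call has 1 to 12 rows; each row is the pose to reach, as a shift and turn from the pose commanded when the call began, along the tool's axes at that moment; what a row does not reach only later rows make up. A row lasts 1/8 s, in which the tool goes at most 62.5 mm and 10.7 degrees, less where a joint would pass 70% of its speed; a pose out of reach is approached as far as the arm can. A call with a gripper value outside its range is refused whole. The fingers move at their own pace and stop on an object; FORCE is the grip in N (left out, the last holds). Time passes only in rows, so rows that repeat a pose let the fingers close. It gives the time, the measured TCP pose, the force, the opening and the grip force at its end, in the units of the state.
- status.sense(): the state, without advancing time (a new reading comes with each control period).
- eyes.snapshot(name): name is "scene" or "top"; returns a dict with "img" (384x512x3 uint8, red, green, blue), "mtx" (3x3 intrinsics, pixels), "k1" (the pictures are not rectified: a ray, as slopes to the right and down, at radius r is drawn at 1 + k1 r^2 times it, then the intrinsics apply), "R" (3x3) and "t" (3): a world point X has camera coordinates R X + t. Camera axes: x right, y down, z forward; pixel columns grow to the right and rows downward; lengths in mm; the calibration is good to about 2 mm. A picture is of the moment at which its call begins. There is no depth.
- r.hand_in(): hands the job in; it is judged then, once.
The state is a dict: "time": time; "joint_pos": joint angles; "qd": joint speeds; "joint_efforts": joint torques, N m; "tool_pos": TCP position; "tcp_rot": TCP orientation; "ft_force": force on the tool from outside, world axes, zero at the start; "wrist_torque": the same for the moment, N m; "finger_gap": finger opening in mm; "grip_force": force on a finger pad.
Only numpy, scipy, OpenCV 4.12 (cv2) and the standard library are available. Lean on these libraries where they do the work, as an engineer would, in place of code of your own. Each camera call takes 0.05 s, during which the arm holds its last target. There are 200 camera calls.

## Working session

There is one attempt and no reset: what is moved stays moved. The work goes in short steps, Python scripts to look and compute and a shell command to move; the robot and the scene stay as the last step left them, time stands still between calls to the robot, and variables do not carry over. Pictures are saved under pics/ and viewed, at most 14 in all, crops included, and the job is handed in when it is done.

```bash
ls; mkdir -p pics; python3 - <<'E'
from bench import status, eyes, r
import cv2
print(status.sense())
for n in ("scene","top"):
    s=eyes.snapshot(n); print(n,s["mtx"],s["k1"],s["R"],s["t"])
    cv2.imwrite(f"pics/{n}0.png",cv2.resize(s["img"][:,:,::-1],(800,600),interpolation=cv2.INTER_CUBIC))
    import numpy as np; np.savez(f"{n}0.npz",**s)
E
```

```text
pics
{'time': 0.0, 'joint_pos': array([ 5.97363615e+01,  7.51432301e+00,  8.53299244e+01, -5.21864751e-04,
        8.72622065e+01, -4.89256765e+00]), 'qd': array([-0.0064823 ,  0.0379359 , -0.00755743,  0.00683132,  0.03502892,
       -0.10112148]), 'joint_efforts': array([ 2.21401901e-04, -5.69422066e+01, -5.00542116e+01, -2.99050453e-04,
        1.52817601e-02, -1.21178263e-05]), 'tool_pos': array([256.7837096 , 541.65838228, 230.24644251]), 'tcp_rot': array([-1.79893890e+02, -8.55987970e-03,  1.54628947e+02]), 'ft_force': array([ 1.10763186, -0.01221492,  0.28304322]), 'wrist_torque': array([-0.0033411 ,  0.04380139, -0.02818045]), 'grip_force': 0.0, 'finger_gap': 85.77090957465226}
scene [[467.38247223   0.         241.82265964]
 [  0.         467.38247223 192.73555801]
 [  0.           0.           1.        ]] -0.1966833262494512 [[-8.42415052e-01 -5.38828950e-01  4.92971607e-04]
 [-2.26221979e-01  3.52848935e-01 -9.07921387e-01]
 [ 4.89040383e-01 -7.64958164e-01 -4.19140206e-01]] [ 431.09969668  139.40710004 1100.91521569]
top [[353.44702926   0.         251.07572125]
 [  0.         353.44702926 193.72038332]
 [  0.           0.           1.        ]] -0.015386838023224287 [[-0.01729015 -0.99983271 -0.00596661]
 [-0.99903996  0.01751607 -0.04015407]
 [ 0.04025187  0.00526661 -0.99917569]] [  23.2470555   502.07657367 1041.1940105 ]
```

View pics/top0.png

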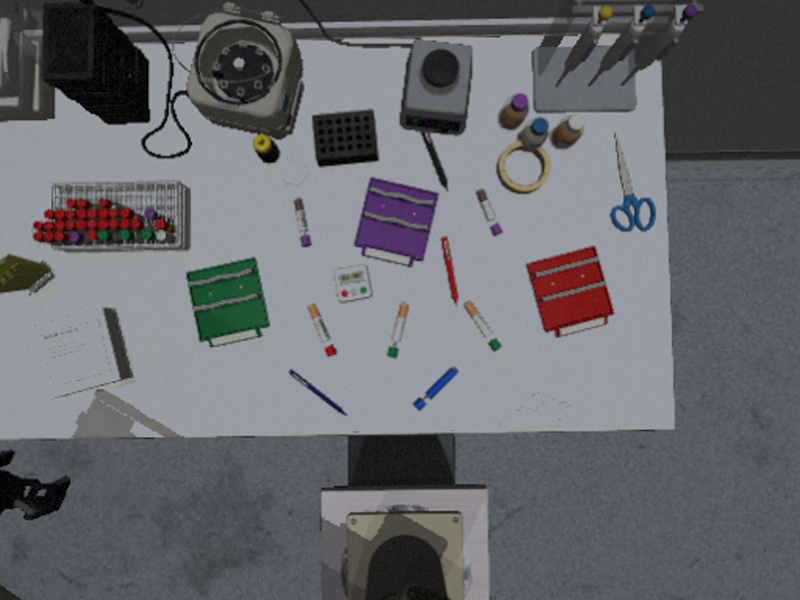

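View pics/scene0.png

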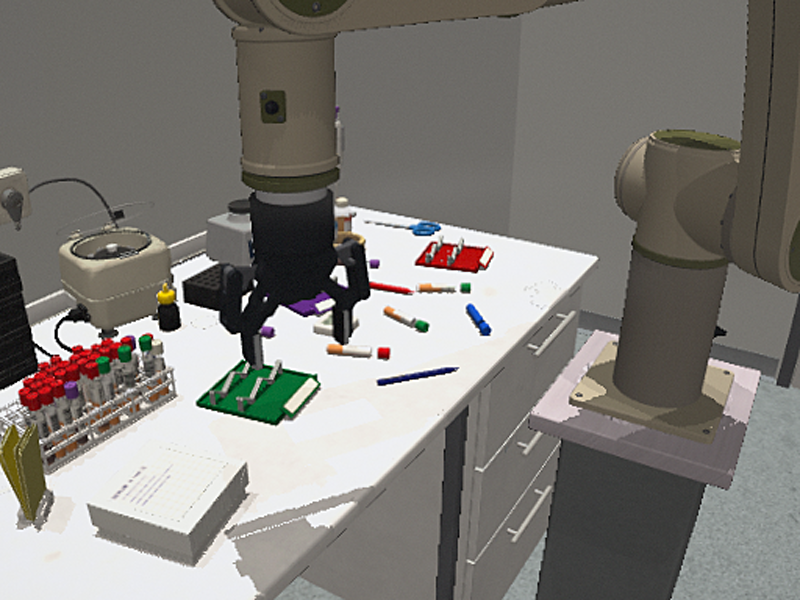

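Candidates in the top view (800×600 pixels):
- **Purple tubes:** (302,222) and (488,211).
- **Green tubes:** (398,330) and (481,325).
- **Red tube:** (322,330).
- **Look-alikes to leave alone:** blue stubby marker (436,388), dark pen (318,392), red marker (450,270), the rack of tubes (110,215), purple and blue bottle caps (516,103), and the pipettes.
- **Trays:** purple (398,222), green (228,302) and red (570,290), each with its label edge towards the robot.
- **Timer:** (352,283).

```bash
cat > h.py <<'E'
import numpy as np, cv2
def ray(s,uv):
    p=cv2.undistortPoints(np.array([[uv]],float),s["mtx"],np.array([float(s["k1"]),0,0,0]))[0,0]
    R=s["R"]; d=R.T@np.array([p[0],p[1],1]); return -R.T@s["t"],d
def onplane(s,uv,z):
    c,d=ray(s,uv); return (c+d*(z-c[2])/d[2])
def tri(s1,u1,s2,u2):
    A=[];b=[]
    for s,u in((s1,u1),(s2,u2)):
        c,d=ray(s,u); d=d/np.linalg.norm(d); P=np.eye(3)-np.outer(d,d); A.append(P); b.append(P@c)
    A=np.vstack(A);b=np.hstack(b); x,_,_,_=np.linalg.lstsq(A,b,rcond=None); return x,np.linalg.norm(A@x-b)
def proj(s,X):
    rv=cv2.Rodrigues(s["R"])[0]
    return cv2.projectPoints(np.array([X],float),rv,s["t"],s["mtx"],np.array([float(s["k1"]),0,0,0]))[0][0,0]
RANGES=dict(red=[(0,6),(174,180)],orange=[(7,20)],green=[(60,82)],purple=[(125,152)])
def blobs(s,col,amin=6,S=90,V=40):
    hsv=cv2.cvtColor(s["img"],cv2.COLOR_RGB2HSV); m=0
    for a,b in RANGES[col]: m=m|cv2.inRange(hsv,(a,S,V),(b,255,255))
    n,l,st,c=cv2.connectedComponentsWithStats(m)
    return [(c[i],st[i,4],l==i) for i in range(1,n) if st[i,4]>=amin]
E
python3 - <<'E'
from h import *
T=dict(np.load("top0.npz"));S=dict(np.load("scene0.npz"))
for n,s in(("top",T),("scene",S)):
  for c in RANGES:
    print(n,c,[(b[0].round(1).tolist(),int(b[1])) for b in blobs(s,c)if n=="scene" or 110<b[0][1]<240 and b[0][0]>110])
cr=T["img"][105:245,110:410,::-1]
cv2.imwrite("pics/crop.png",cv2.resize(cr,(800,373),interpolation=cv2.INTER_CUBIC))
E
```

```text
top red [([287.7, 173.8], 131), ([364.5, 185.7], 1843), ([220.2, 187.5], 13), ([211.1, 224.1], 36)]
top orange [([200.4, 199.1], 36), ([257.6, 198.7], 39), ([301.3, 197.8], 38)]
top green [([145.9, 192.5], 1695), ([232.0, 185.2], 10), ([316.3, 220.6], 32), ([250.8, 225.1], 31)]
top purple [([252.9, 141.2], 1626), ([317.4, 146.6], 28), ([195.0, 154.0], 31)]
scene red [([222.8, 139.6], 8), ([290.6, 164.9], 517), ([248.8, 184.0], 99), ([95.9, 214.1], 7), ([42.0, 238.1], 1266), ([245.3, 225.2], 51)]
scene orange [([221.0, 148.3], 114), ([274.4, 184.3], 55), ([250.0, 199.9], 43), ([214.6, 223.1], 57), ([99.3, 245.5], 19), ([101.5, 251.9], 50), ([59.8, 257.8], 13), ([78.0, 258.1], 14), ([87.6, 260.2], 9), ([65.9, 264.4], 26), ([83.5, 262.0], 6), ([69.5, 271.3], 54), ([58.8, 269.3], 9), ([39.0, 270.8], 6), ([42.7, 278.6], 14), ([35.4, 282.9], 11), ([42.5, 287.4], 71)]
scene green [([297.8, 183.4], 30), ([269.6, 208.1], 46), ([92.5, 219.2], 62), ([79.4, 226.4], 73), ([66.1, 233.0], 74), ([165.7, 251.4], 1316)]
scene purple [([215.3, 69.2], 6), ([239.0, 168.5], 20), ([219.7, 183.9], 7), ([170.8, 188.2], 6), ([197.9, 194.9], 192), ([170.6, 211.9], 45), ([84.7, 217.8], 11), ([45.2, 249.1], 81)]
```

View pics/crop.png

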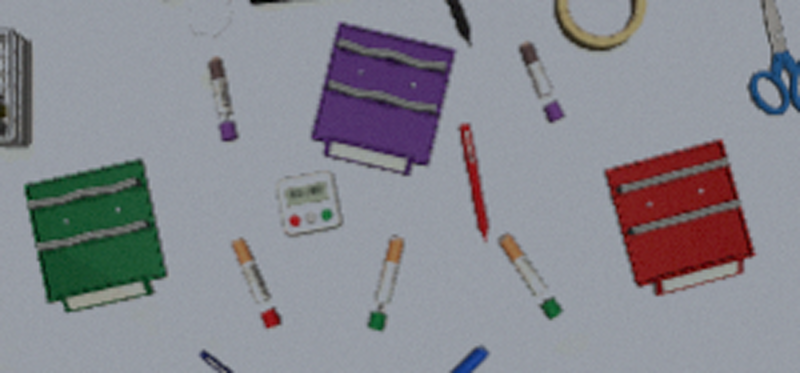

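The crop confirms the choice. In crop pixels, the purple stoppers are at (228,131) and (553,112), the green at (377,320) and (551,308), and the red at (271,318). The labels lie on the lower (robot) edge of each tray. Next I'll measure everything.

```bash
cat > meas.py <<'E'
from h import *
from scipy.optimize import minimize
T=dict(np.load("top0.npz"));S=dict(np.load("scene0.npz"))
def cents(s,col,gate):
    hsv=cv2.cvtColor(s["img"],cv2.COLOR_RGB2HSV); return
tubes=dict(P1=("purple",(195.0,154.0),(170.6,211.9),75),P2=("purple",(317.4,146.6),(239,168.5),75),
 G1=("green",(250.8,225.1),(269.6,208.1),86),G2=("green",(316.3,220.6),(297.8,183.4),86),R=("red",(211.1,224.1),(245.3,225.2),86))
oranges=[b[0] for b in blobs(T,"orange") if 190<b[0][1]<210]
V=T["img"].max(2).astype(float)
for k,(c,ut,us,L) in tubes.items():
    X,e=tri(T,ut,S,us)
    if c=="purple":
        yy,xx=np.mgrid[:384,:512]; m=(V<110)&(np.hypot(xx-ut[0],yy-ut[1]+19)<13)&(yy<ut[1]-8)
        n,l,st,cc=cv2.connectedComponentsWithStats(m.astype(np.uint8)); i=1+np.argmax(st[1:,4]); o=cc[i]; na=st[i,4]
    else:
        o=min(oranges,key=lambda q:np.hypot(*(q-ut))); na=0
    a=onplane(T,ut,9);b=onplane(T,o,8); d=(a-b)[:2]; D=np.hypot(*d); d/=D
    p=a[:2]-d*(L/2+10)
    print(k,"tri stopper",X.round(1),"err",round(e,1),"| top stopper",a[:2].round(1),"mid glass",p.round(1),"yaw",np.degrees(np.arctan2(d[1],d[0])).round(1),"D",D.round(1),na)
def boxproj(s,q):
    x,y,w=q; c,sn=np.cos(w),np.sin(w)
    P=[(x+c*i-sn*j,y+sn*i+c*j,z) for i in(-68,68) for j in(-68,68) for z in(0,9)]
    return np.array([proj(s,p) for p in P],np.float32)
for c in("purple","green","red"):
    bs=blobs(T,c,900); m=bs[0][2].astype(np.uint8)
    m=cv2.morphologyEx(m,cv2.MORPH_CLOSE,np.ones((9,9))); 
    big=cv2.resize(m*255,None,fx=4,fy=4,interpolation=cv2.INTER_LINEAR)>127
    def cost(q):
        h=cv2.convexHull(boxproj(T,q)); im=np.zeros(big.shape,np.uint8)
        cv2.fillConvexPoly(im,np.int32((h*4+1.5)*16),1,shift=4); im=im>0
        return 1-(im&big).sum()/(im|big).sum()
    x0=onplane(T,bs[0][0],5)
    best=min((minimize(cost,[x0[0],x0[1],w],method="Nelder-Mead",options=dict(initial_simplex=[[x0[0],x0[1],w],[x0[0]+8,x0[1],w],[x0[0],x0[1]+8,w],[x0[0],x0[1],w+.15]])) for w in(-.2,0,.2)),key=lambda q:q.fun)
    q=best.x; print(c,q[:2].round(1),np.degrees(q[2]).round(1),"1-IoU",round(best.fun,3))
    # strips: grey pixels in tray
    hsv=cv2.cvtColor(T["img"],cv2.COLOR_RGB2HSV); im=np.zeros(m.shape,np.uint8); cv2.fillConvexPoly(im,np.int32(cv2.convexHull(boxproj(T,q))),1)
    g=(hsv[...,1]<70)&(im>0)
    ys,xs=np.nonzero(g); W=np.array([onplane(T,(u,v),20)[:2] for u,v in zip(xs,ys)])-q[:2]
    lx=W@[np.cos(q[2]),np.sin(q[2])]; ly=W@[-np.sin(q[2]),np.cos(q[2])]
    for lo,hi in((-25,15),(25,60)):
        k=(lx>lo)&(lx<hi)&(abs(ly)<60); print("  strip",lx[k].mean().round(1),"n",k.sum(),"slope",np.polyfit(ly[k],lx[k],1)[0].round(3),"y range",np.percentile(ly[(lx>lo)&(lx<hi)],[1,99]).round(0))
E
python3 meas.py
```

```text
P1 tri stopper [624.9 180.7  10.5] err 1.2 | top stopper [624.5 180.4] mid glass [671.3 188.3] yaw -170.5 D 72.4 41
P2 tri stopper [ 640.6 -185.7   10.4] err 1.2 | top stopper [ 640.1 -186.4] mid glass [ 684.  -168.2] yaw -157.5 D 68.7 43
G1 tri stopper [409.7  17.1  11.6] err 0.5 | top stopper [409.3  16.9] mid glass [460.4   2.8] yaw 164.5 D 81.0 0
G2 tri stopper [ 419.7 -176.9   11.9] err 0.5 | top stopper [ 419.2 -177.6] mid glass [ 464.1 -149.4] yaw -147.9 D 80.7 0
R tri stopper [414.6 134.7  11. ] err 0.5 | top stopper [414.2 134.8] mid glass [463.2 155.1] yaw -157.5 D 81.0 0
purple [663.1   5.8] -14.8 1-IoU 0.07
  strip -5.2 n 142 slope -0.01 y range [-67.  70.]
  strip 42.6 n 136 slope -0.012 y range [-67.  70.]
green [514.3 331.6] 11.1 1-IoU 0.065
  strip -5.2 n 125 slope -0.009 y range [-72.  65.]
  strip 42.7 n 129 slope -0.005 y range [-72.  66.]
red [667.3 617.6] -36.0 1-IoU 0.489
  strip -6.2 n 125 slope 0.188 y range [-77.  64.]
  strip 46.6 n 188 slope -0.14 y range [-74.  65.]
```

```bash
sed -i 's/m=bs\[0\]\[2\].astype(np.uint8)/bs=[b for b in bs if b[0][0]>130]; m=bs[0][2].astype(np.uint8)/' meas.py; python3 meas.py | tail -3
cat > go.py <<'E'
# python3 go.py x y z yaw : tool shift (cm) and turn (rad) from where the arm stands
import sys,numpy as np
from scipy.spatial.transform import Rotation as Ro
from bench import status
def go(x,y,z,yaw):
    s=status.sense(); R0=Ro.from_euler("xyz",s["tcp_rot"],degrees=True)
    Rt=Ro.from_euler("xyz",[180,0,yaw],degrees=True)
    d=R0.inv().apply(np.array([x,y,z])-s["tool_pos"])/10
    print("t",round(s["time"],2),"tcp",s["tool_pos"].round(1),s["tcp_rot"].round(1),"gap",round(s["finger_gap"],1),"shift",d.round(2),"turn",(R0.inv()*Rt).as_rotvec().round(3))
a=[float(v) for v in sys.argv[1:]]
go(*a)
E
python3 go.py 671.3 188.3 60 -170.5
python3 - <<'E'
import numpy as np
for n,x,y,w in(("purple",663.1,5.8,-14.8),("green",514.3,331.6,11.1)):
    a=np.radians(w)
    for s in(-30,30): print(n,s,round(x+18*np.cos(a)-s*np.sin(a),1),round(y+18*np.sin(a)+s*np.cos(a),1),"yaw",w+180)
E
```

```text
red [ 523.8 -324.9] 13.8 1-IoU 0.049
  strip -5.0 n 103 slope -0.001 y range [-62.  74.]
  strip 42.7 n 106 slope -0.002 y range [-64.  74.]
t 0.1 tcp [256.8 541.7 230.4] [-179.9   -0.   154.6] gap 85.6 shift [-52.6  -14.15  17.05] turn [-0.002 -0.001 -0.609]
purple -30 672.8 -27.8 yaw 165.2
purple 30 688.2 30.2 yaw 165.2
green -30 537.7 305.6 yaw 191.1
green 30 526.2 364.5 yaw 191.1
```

```bash
python3 -m handwheel '{"series": [[[-52.6,-14.15,10,0,0,-0.61,0.5],[-52.6,-14.15,17,0,0,-0.61,0.5],[-52.6,-14.15,17,0,0,-0.61,0.5],[-52.6,-14.15,17,0,0,-0.61,0.5],[-52.6,-14.15,17,0,0,-0.61,0.5],[-52.6,-14.15,17,0,0,-0.61,0.5],[-52.6,-14.15,17,0,0,-0.61,0.5],[-52.6,-14.15,17,0,0,-0.61,0.5],[-52.6,-14.15,17,0,0,-0.61,0.5],[-52.6,-14.15,17,0,0,-0.61,0.5],[-52.6,-14.15,17,0,0,-0.61,0.5],[-52.6,-14.15,17,0,0,-0.61,0.5]]]}' 30; python3 go.py 671.3 188.3 3 -170.5; python3 - <<'E'
from bench import eyes
import cv2,numpy as np
a=eyes.snapshot("top")["img"][80:260,110:350,::-1]; b=eyes.snapshot("scene")["img"][100:280,100:340,::-1]
cv2.imwrite("pics/a1.png",cv2.resize(np.hstack([a,b]),(800,300),interpolation=cv2.INTER_CUBIC))
E
```

```text
time: 1.6
tool_pos: [671.0, 190.3, 61.7]
tcp_rot: [180.0, -0.0, -170.4]
ft_force: [0.3, 0.1, 0.4]
finger_gap: 42.4
grip_force: 0.0
t 1.6 tcp [671.  190.3  61.7] [ 180.    -0.  -170.4] gap 42.4 shift [ 0.   -0.21  5.87] turn [ 0.001 -0.     0.002]
```

View pics/a1.png

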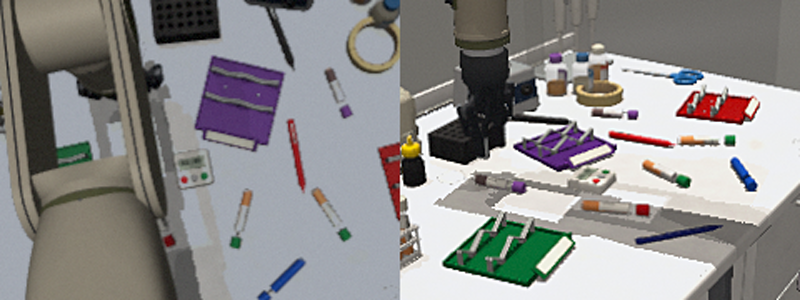

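The top view shows the gripper over P1, and in the scene view it projects to where it should (fingertips about (485,150)). Now I'll descend and close.

```bash
python3 -m handwheel '{"series": [[[0,-0.1,3,0,0,0,0.5],[0,-0.2,5,0,0,0,0.5],[0,-0.2,5.8,0,0,0,0.5],[0,-0.2,5.8,0,0,0,0.5],[0,-0.2,5.8,0,0,0,0],[0,-0.2,5.8,0,0,0,0],[0,-0.2,5.8,0,0,0,0],[0,-0.2,5.8,0,0,0,0],[0,-0.2,5.8,0,0,0,0],[0,-0.2,5.8,0,0,0,0]]]}' 30
```

```text
time: 2.95
tool_pos: [673.0, 187.2, 4.6]
tcp_rot: [180.0, 0.1, -170.4]
ft_force: [0.3, 0.2, 6.6]
finger_gap: 14.1
grip_force: 30.3
```

```bash
python3 -m handwheel '{"series": [[[0,0,-1,0,0,0,0],[0,0,-3,0,0,0,0],[0,0,-5,0,0,0,0],[0,0,-8,0,0,0,0],[0,0,-8,0,0,0,0],[0,0,-8,0,0,0,0]]]}' 30; python3 go.py 673.6 -27.6 84 165.2; python3 - <<'E'
from bench import eyes
import cv2,numpy as np
b=eyes.snapshot("scene")["img"][120:240,100:260,::-1]
cv2.imwrite("pics/a2.png",cv2.resize(b,(640,480),interpolation=cv2.INTER_CUBIC))
E
```

```text
time: 3.7
tool_pos: [672.2, 187.0, 83.8]
tcp_rot: [180.0, 0.0, -170.4]
ft_force: [-0.5, 0.6, -0.2]
finger_gap: 14.5
grip_force: 29.8
t 3.7 tcp [672.2 187.   83.8] [ 180.     0.  -170.4] gap 14.5 shift [ 3.430e+00 -2.118e+01 -2.000e-02] turn [0.    0.001 0.426]
```

View pics/a2.png

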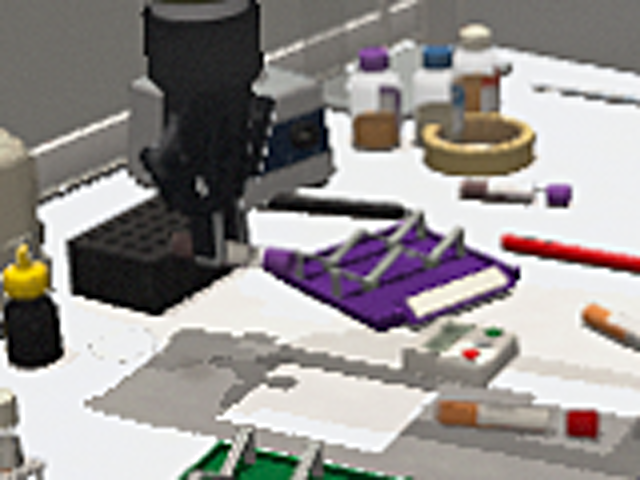

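The tube hangs level in the fingertips, stopper at crop (278,258). Next I'll carry it to the purple tray's +30 notch.

```bash
python3 -m handwheel '{"series": [[[0.5,-5,0,0,0,0.15,0],[1,-10,0,0,0,0.3,0],[1,-14,0,0,0,0.426,0],[1,-15.7,0,0,0,0.426,0],[1,-15.7,0,0,0,0.426,0],[1,-15.7,3,0,0,0.426,0],[1,-15.7,3.5,0,0,0.426,0],[1,-15.7,3.5,0,0,0.426,0],[1,-15.7,3.5,0,0,0.426,0]]]}' 30; python3 go.py 688.8 30.4 16.5 165.2;  python3 - <<'E'
from bench import eyes
import cv2,numpy as np
b=eyes.snapshot("scene")["img"][140:240,140:260,::-1]
cv2.imwrite("pics/a3.png",cv2.resize(b,(720,600),interpolation=cv2.INTER_CUBIC))
E
```

```text
time: 4.88
tool_pos: [689.0, 31.2, 49.5]
tcp_rot: [180.0, 0.1, 165.2]
ft_force: [-0.5, -0.9, -0.4]
finger_gap: 14.4
grip_force: 29.7
t 4.88 tcp [689.   31.2  49.5] [1.800e+02 1.000e-01 1.652e+02] gap 14.4 shift [ 0.01 -0.08  3.3 ] turn [0.    0.002 0.001]
```

View pics/a3.png

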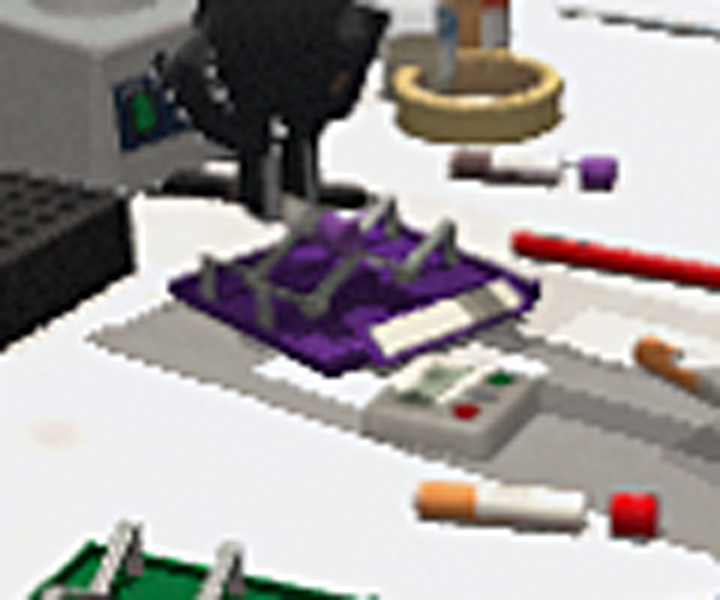

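The tube is held above the tray with its stopper (335,230) on the label side. I'll lower it.

```bash
python3 -m handwheel '{"series": [[[0,0,1,0,0,0,0],[0,0,2,0,0,0,0],[0,0,2.6,0,0,0,0],[0,0,3,0,0,0,0],[0,0,3.2,0,0,0,0],[0,0,3.3,0,0,0,0],[0,0,3.3,0,0,0,0]]]}' 30; python3 go.py 688.8 30.4 16.5 165.2
```

```text
time: 5.8
tool_pos: [688.6, 30.7, 15.8]
tcp_rot: [180.0, 0.0, 165.2]
ft_force: [-2.6, 1.9, 3.5]
finger_gap: 14.2
grip_force: 30.1
t 5.8 tcp [688.6  30.7  15.8] [180.    0.  165.2] gap 14.2 shift [-0.03 -0.03 -0.07] turn [ 0.     0.001 -0.   ]
```

```bash
python3 -m handwheel '{"series": [[[0,0,0,0,0,0,0.4],[0,0,0,0,0,0,0.4],[0,0,0,0,0,0,0.4],[0,0,-1,0,0,0,0.4],[0,0,-3,0,0,0,0.4],[0,0,-7,0,0,0,0.4],[0,0,-7,0,0,0,0.5],[0,0,-7,0,0,0,0.5]]]}' 30; python3 go.py 684 -168.2 60 -157.5
```

```text
time: 6.8
tool_pos: [689.0, 30.4, 86.8]
tcp_rot: [180.0, 0.1, 165.2]
ft_force: [0.1, 0.1, -0.0]
finger_gap: 42.8
grip_force: 0.0
t 6.8 tcp [689.   30.4  86.8] [1.800e+02 1.000e-01 1.652e+02] gap 42.8 shift [ -4.6  -19.33   2.68] turn [-0.     0.002 -0.652]
```

```bash
python3 -m handwheel '{"series": [[[-4.6,-19.33,0,0,0,-0.652,0.5],[-4.6,-19.33,0,0,0,-0.652,0.5],[-4.6,-19.33,1,0,0,-0.652,0.5],[-4.6,-19.33,2.7,0,0,-0.652,0.5],[-4.6,-19.33,2.7,0,0,-0.652,0.5],[-4.6,-19.33,2.7,0,0,-0.652,0.5],[-4.6,-19.33,2.7,0,0,-0.652,0.5]]]}' 30; python3 go.py 684 -168.2 3.5 -157.5; python3 - <<'E'
from bench import eyes
import cv2,numpy as np
a=eyes.snapshot("top")["img"][110:190,200:340,::-1]; b=eyes.snapshot("scene")["img"][130:230,140:280,::-1]
cv2.imwrite("pics/a4.png",np.vstack([cv2.resize(a,(560,320),interpolation=cv2.INTER_CUBIC),cv2.resize(b,(560,280),interpolation=cv2.INTER_CUBIC)]))
E
```

```text
time: 7.68
tool_pos: [684.0, -166.8, 59.2]
tcp_rot: [-180.0, 0.0, -157.4]
ft_force: [-0.2, 0.9, 0.8]
finger_gap: 42.8
grip_force: 0.0
t 7.67 tcp [ 684.  -166.8   59.2] [-180.     0.  -157.4] gap 42.8 shift [ 0.06 -0.13  5.57] turn [-0.001  0.001  0.001]
```

View pics/a4.png

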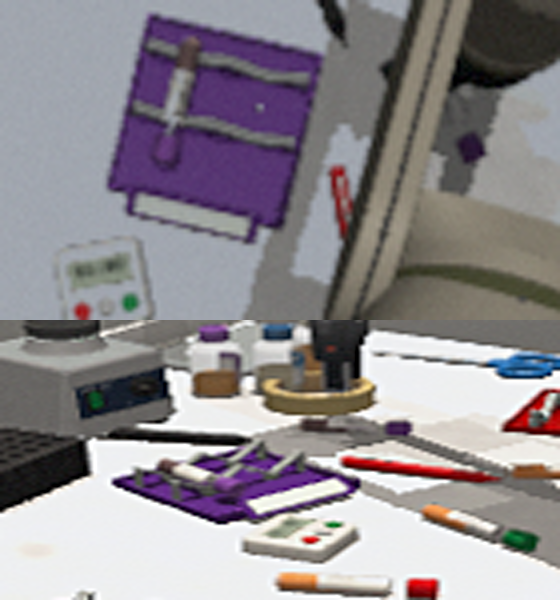

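P1 is seated in the left notch with its stopper (165,150) towards the label. Now P2.

```bash
python3 -m handwheel '{"series": [[[0,-0.1,3,0,0,0,0.5],[0,-0.1,5,0,0,0,0.5],[0,-0.1,5.5,0,0,0,0.5],[0,-0.1,5.5,0,0,0,0.5],[0,-0.1,5.5,0,0,0,0],[0,-0.1,5.5,0,0,0,0],[0,-0.1,5.5,0,0,0,0],[0,-0.1,5.5,0,0,0,0],[0,-0.1,5.5,0,0,0,0],[0,-0.1,5.5,0,0,0,0]]]}' 30;  python3 -m handwheel '{"series": [[[0,0,-1,0,0,0,0],[0,0,-3,0,0,0,0],[0,0,-5,0,0,0,0],[0,0,-8,0,0,0,0],[0,0,-8,0,0,0,0],[0,0,-8,0,0,0,0]]]}' 30;python3 go.py 673.4 -27.8 84 165.2
```

```text
time: 9.02
tool_pos: [684.6, -169.4, 4.7]
tcp_rot: [-179.9, 0.1, -157.5]
ft_force: [0.1, 0.7, 6.1]
finger_gap: 14.2
grip_force: 30.1
time: 9.78
tool_pos: [683.8, -169.1, 83.9]
tcp_rot: [-180.0, 0.0, -157.5]
ft_force: [-0.6, 0.6, -1.5]
finger_gap: 14.2
grip_force: 29.7
t 9.78 tcp [ 683.8 -169.1   83.9] [-180.     0.  -157.5] gap 14.2 shift [-4.45 13.45 -0.02] turn [-0.     0.001  0.652]
```

```bash
python3 -m handwheel '{"series": [[[-1.5,4.5,0,0,0,0.18,0],[-3,9,0,0,0,0.36,0],[-4.45,13.45,0,0,0,0.54,0],[-4.45,13.45,0,0,0,0.652,0],[-4.45,13.45,0,0,0,0.652,0],[-4.45,13.45,2,0,0,0.652,0],[-4.45,13.45,3.5,0,0,0.652,0],[-4.45,13.45,3.5,0,0,0.652,0],[-4.45,13.45,3.5,0,0,0.652,0]]]}' 30; python3 go.py 673.4 -27.8 16.5 165.2
```

```text
time: 10.9
tool_pos: [673.1, -28.1, 47.9]
tcp_rot: [-180.0, -0.0, 165.2]
ft_force: [-0.5, -0.5, -0.9]
finger_gap: 14.4
grip_force: 29.6
t 10.9 tcp [673.1 -28.1  47.9] [-180.    -0.   165.2] gap 14.4 shift [-0.02  0.04  3.14] turn [-0.    -0.001 -0.001]
```

```bash
python3 -m handwheel '{"series": [[[0,0,1,0,0,0,0],[0,0,2,0,0,0,0],[0,0,2.6,0,0,0,0],[0,0,2.9,0,0,0,0],[0,0,3.1,0,0,0,0],[0,0,3.1,0,0,0,0]]]}' 30; python3 -m handwheel '{"series": [[[0,0,0,0,0,0,0.4],[0,0,0,0,0,0,0.4],[0,0,0,0,0,0,0.4],[0,0,-1,0,0,0,0.4],[0,0,-3,0,0,0,0.4],[0,0,-7,0,0,0,0.4],[0,0,-7,0,0,0,0.5],[0,0,-7,0,0,0,0.5]]]}' 30; python3 go.py 463.2 155.1 60 -157.5
```

```text
time: 11.65
tool_pos: [673.3, -27.8, 17.3]
tcp_rot: [-180.0, 0.0, 165.2]
ft_force: [0.7, 0.3, -0.6]
finger_gap: 14.2
grip_force: 29.6
time: 12.65
tool_pos: [673.9, -27.9, 88.8]
tcp_rot: [180.0, 0.1, 165.2]
ft_force: [0.4, -0.3, -0.6]
finger_gap: 42.7
grip_force: 0.0
t 12.65 tcp [673.9 -27.9  88.8] [1.800e+02 1.000e-01 1.652e+02] gap 42.7 shift [25.06 12.3   2.83] turn [-0.     0.002 -0.651]
```

Now the red tube.

```bash
python3 -m handwheel '{"series": [[[25.06,12.3,0,0,0,-0.651,0.5],[25.06,12.3,0,0,0,-0.651,0.5],[25.06,12.3,0,0,0,-0.651,0.5],[25.06,12.3,2,0,0,-0.651,0.5],[25.06,12.3,2.8,0,0,-0.651,0.5],[25.06,12.3,2.8,0,0,-0.651,0.5],[25.06,12.3,2.8,0,0,-0.651,0.5],[25.06,12.3,2.8,0,0,-0.651,0.5],[25.06,12.3,2.8,0,0,-0.651,0.5]]]}' 30; python3 go.py 463.2 155.1 3.5 -157.5; python3 - <<'E'
from bench import eyes
import cv2,numpy as np
a=eyes.snapshot("top")["img"][110:240,180:340,::-1]
cv2.imwrite("pics/a5.png",cv2.resize(a,(640,520),interpolation=cv2.INTER_CUBIC))
E
```

```text
time: 13.78
tool_pos: [463.4, 154.7, 59.7]
tcp_rot: [-180.0, 0.0, -157.6]
ft_force: [-0.1, 0.3, -0.1]
finger_gap: 42.6
grip_force: 0.0
t 13.78 tcp [463.4 154.7  59.7] [-180.     0.  -157.6] gap 42.6 shift [0.01 0.05 5.62] turn [-0.     0.001 -0.002]
```

View pics/a5.png

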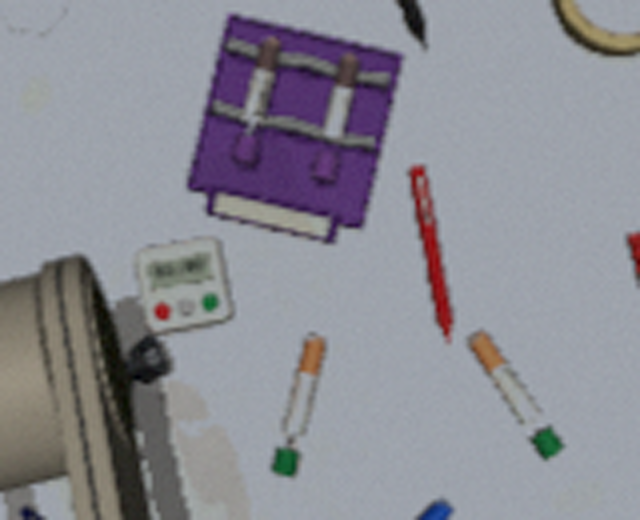

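Both purple tubes are seated at (260,95) and (340,110), stoppers towards the label. I'll pick the red one.

```bash
python3 -m handwheel '{"series": [[[0,0,3,0,0,0,0.5],[0,0,5,0,0,0,0.5],[0,0,5.6,0,0,0,0.5],[0,0,5.6,0,0,0,0.5],[0,0,5.6,0,0,0,0],[0,0,5.6,0,0,0,0],[0,0,5.6,0,0,0,0],[0,0,5.6,0,0,0,0],[0,0,5.6,0,0,0,0],[0,0,5.6,0,0,0,0]]]}' 30;  python3 -m handwheel '{"series": [[[0,0,-1,0,0,0,0],[0,0,-3,0,0,0,0],[0,0,-5,0,0,0,0],[0,0,-8,0,0,0,0],[0,0,-8,0,0,0,0],[0,0,-8,0,0,0,0]]]}' 30;python3 go.py 534.6 -291.4 84 193.8
```

```text
time: 15.08
tool_pos: [463.5, 155.4, 4.3]
tcp_rot: [-180.0, 0.1, -157.5]
ft_force: [-0.0, -1.8, 7.3]
finger_gap: 14.5
grip_force: 30.1
time: 15.82
tool_pos: [462.1, 155.2, 83.0]
tcp_rot: [180.0, -0.0, -157.5]
ft_force: [0.1, 0.3, -1.1]
finger_gap: 14.0
grip_force: 29.6
t 15.82 tcp [462.1 155.2  83. ] [ 180.    -0.  -157.5] gap 14.0 shift [ 10.37 -44.04  -0.11] turn [ 0.    -0.     0.151]
```

```bash
python3 -m handwheel '{"series": [[[1,-4.5,0,0,0,0.03,0],[2.3,-10,0,0,0,0.06,0],[3.7,-16,0,0,0,0.09,0],[5.1,-22,0,0,0,0.12,0],[6.5,-28,0,0,0,0.151,0],[7.9,-34,0,0,0,0.151,0],[9.4,-40,0,0,0,0.151,0],[10.37,-44.04,0,0,0,0.151,0],[10.37,-44.04,0,0,0,0.151,0],[10.37,-44.04,2,0,0,0.151,0],[10.37,-44.04,3.5,0,0,0.151,0],[10.37,-44.04,3.5,0,0,0.151,0]]]}' 30; python3 go.py 534.6 -291.4 16.5 193.8; python3 - <<'E'
from bench import eyes
import cv2,numpy as np
a=eyes.snapshot("top")["img"][140:240,310:430,::-1]; b=eyes.snapshot("scene")["img"][120:220,220:340,::-1]
cv2.imwrite("pics/a6.png",cv2.resize(np.hstack([a,b]),(800,333),interpolation=cv2.INTER_CUBIC))
E
```

```text
time: 17.32
tool_pos: [533.1, -288.9, 45.1]
tcp_rot: [179.8, -0.2, -166.1]
ft_force: [0.2, 0.2, -0.4]
finger_gap: 14.3
grip_force: 29.6
t 17.32 tcp [ 533.1 -288.9   45.1] [ 179.8   -0.2 -166.1] gap 14.3 shift [-0.09 -0.29  2.86] turn [ 0.004 -0.004  0.002]
```

View pics/a6.png

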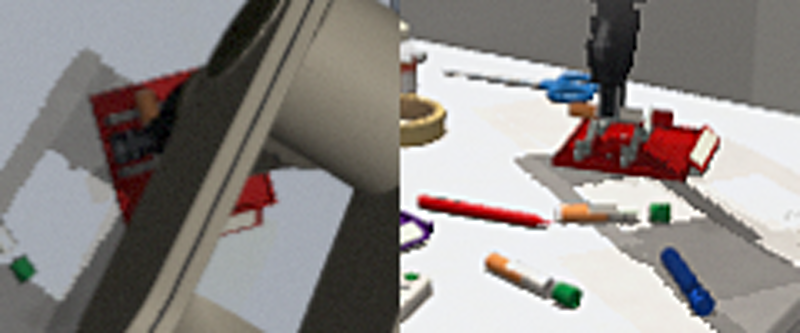

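The tube is over the red tray with its stopper at (662,118) on the label side. The arm was still settling, so I'll go down in two steps.

```bash
python3 -m handwheel '{"series": [[[0,0,0.3,0,0,0,0],[0,0,0.6,0,0,0,0],[0,0,1,0,0,0,0],[0,0,1,0,0,0,0]]]}' 30; python3 go.py 534.6 -291.4 16.5 193.8
```

```text
time: 17.92
tool_pos: [534.7, -291.2, 37.8]
tcp_rot: [180.0, -0.0, -166.2]
ft_force: [0.2, 0.4, -1.0]
finger_gap: 14.2
grip_force: 29.6
t 17.93 tcp [ 534.7 -291.2   37.8] [ 180.    -0.  -166.2] gap 14.2 shift [ 0.01 -0.02  2.13] turn [ 0.001 -0.001  0.   ]
```

```bash
python3 -m handwheel '{"series": [[[0,0,1,0,0,0,0],[0,0,1.6,0,0,0,0],[0,0,1.9,0,0,0,0],[0,0,2.1,0,0,0,0],[0,0,2.1,0,0,0,0]]]}' 30; python3 -m handwheel '{"series": [[[0,0,0,0,0,0,0.4],[0,0,0,0,0,0,0.4],[0,0,0,0,0,0,0.4],[0,0,-1,0,0,0,0.4],[0,0,-3,0,0,0,0.4],[0,0,-7,0,0,0,0.4],[0,0,-7,0,0,0,0.5],[0,0,-7,0,0,0,0.5]]]}' 30; python3 go.py 464.1 -149.4 60 -147.9
```

```text
time: 18.55
tool_pos: [535.0, -291.3, 17.2]
tcp_rot: [180.0, -0.0, -166.2]
ft_force: [-0.9, -0.4, -0.2]
finger_gap: 14.6
grip_force: 29.6
time: 19.55
tool_pos: [535.5, -291.7, 88.6]
tcp_rot: [-179.9, 0.1, -166.2]
ft_force: [0.8, 0.3, -0.5]
finger_gap: 42.2
grip_force: 0.0
t 19.55 tcp [ 535.5 -291.7   88.6] [-1.799e+02  1.000e-01 -1.662e+02] gap 42.2 shift [ 3.54 15.52  2.84] turn [-0.002  0.001 -0.319]
```

Now G2.

```bash
python3 -m handwheel '{"series": [[[3.54,15.52,0,0,0,-0.319,0.5],[3.54,15.52,0,0,0,-0.319,0.5],[3.54,15.52,1,0,0,-0.319,0.5],[3.54,15.52,2.8,0,0,-0.319,0.5],[3.54,15.52,2.8,0,0,-0.319,0.5],[3.54,15.52,2.8,0,0,-0.319,0.5],[3.54,15.52,2.8,0,0,-0.319,0.5]]]}' 30; python3 go.py 464.1 -149.4 3.5 -147.9
```

```text
time: 20.42
tool_pos: [464.2, -150.0, 59.9]
tcp_rot: [-180.0, 0.0, -148.0]
ft_force: [-0.2, 0.0, 0.0]
finger_gap: 42.6
grip_force: 0.0
t 20.43 tcp [ 464.2 -150.    59.9] [-180.    0. -148.] gap 42.6 shift [-0.02  0.06  5.64] turn [-0.001  0.    -0.001]
```

```bash
python3 -m handwheel '{"series": [[[0,0,3,0,0,0,0.5],[0,0,5,0,0,0,0.5],[0,0,5.6,0,0,0,0.5],[0,0,5.6,0,0,0,0.5],[0,0,5.6,0,0,0,0],[0,0,5.6,0,0,0,0],[0,0,5.6,0,0,0,0],[0,0,5.6,0,0,0,0],[0,0,5.6,0,0,0,0],[0,0,5.6,0,0,0,0]]]}' 30;  python3 -m handwheel '{"series": [[[0,0,-1,0,0,0,0],[0,0,-3,0,0,0,0],[0,0,-5,0,0,0,0],[0,0,-8,0,0,0,0],[0,0,-8,0,0,0,0],[0,0,-8,0,0,0,0]]]}' 30;python3 go.py 526.8 364.6 84 191.1;python3 - <<'E'
from bench import eyes
import cv2,numpy as np
a=eyes.snapshot("top")["img"][140:240,270:430,::-1]
b=eyes.snapshot("scene")["img"][120:220,230:390,::-1]
cv2.imwrite("pics/a7.png",cv2.resize(np.hstack([a,b]),(800,250),interpolation=cv2.INTER_CUBIC))
E
```

```text
time: 21.68
tool_pos: [464.4, -149.5, 4.3]
tcp_rot: [-179.9, 0.1, -147.9]
ft_force: [-1.3, -0.1, 6.5]
finger_gap: 14.4
grip_force: 30.1
time: 22.42
tool_pos: [463.3, -149.0, 83.0]
tcp_rot: [180.0, -0.0, -147.9]
ft_force: [-0.6, 0.7, -0.2]
finger_gap: 14.2
grip_force: 29.5
t 22.43 tcp [ 463.3 -149.    83. ] [ 180.    -0.  -147.9] gap 14.2 shift [-32.67  40.13  -0.1 ] turn [ 0.    -0.     0.367]
```

View pics/a7.png

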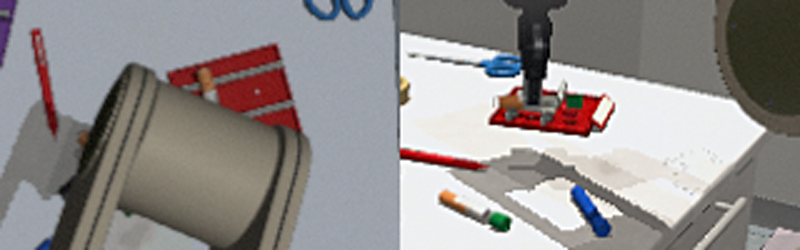

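The red tube is in its left notch (205,85), and G2 is lifted with its stopper at (575,100). I'll carry it to the green tray's +30 notch.

```bash
python3 -m handwheel '{"series": [[[-3,3.7,0,0,0,0.04,0],[-6.5,8,0,0,0,0.08,0],[-10.3,12.6,0,0,0,0.12,0],[-14,17.3,0,0,0,0.16,0],[-17.8,21.9,0,0,0,0.2,0],[-21.5,26.5,0,0,0,0.24,0],[-25.3,31,0,0,0,0.28,0],[-29,35.6,0,0,0,0.33,0],[-31.5,38.7,0,0,0,0.367,0],[-32.67,40.13,0,0,0,0.367,0],[-32.67,40.13,0,0,0,0.367,0],[-32.67,40.13,0,0,0,0.367,0]]]}' 30; python3 -m handwheel '{"series": [[[0,0,2,0,0,0,0],[0,0,4.2,0,0,0,0],[0,0,4.6,0,0,0,0],[0,0,4.6,0,0,0,0]]]}' 30; python3 go.py 526.8 364.6 16.5 191.1;python3 - <<'E'
from bench import eyes
import cv2,numpy as np
a=eyes.snapshot("top")["img"][140:240,90:250,::-1]
b=eyes.snapshot("scene")["img"][180:280,100:260,::-1]
cv2.imwrite("pics/a8.png",cv2.resize(np.hstack([a,b]),(800,250),interpolation=cv2.INTER_CUBIC))
E
```

```text
time: 24.02
tool_pos: [526.5, 363.4, 82.2]
tcp_rot: [-179.9, -0.1, -168.9]
ft_force: [1.0, -1.2, -0.1]
finger_gap: 14.5
grip_force: 29.5
time: 24.52
tool_pos: [526.5, 363.9, 36.2]
tcp_rot: [-180.0, -0.1, -168.9]
ft_force: [-0.4, 0.2, 0.6]
finger_gap: 14.2
grip_force: 29.5
t 24.52 tcp [526.5 363.9  36.2] [-1.800e+02 -1.000e-01 -1.689e+02] gap 14.2 shift [-0.05  0.07  1.97] turn [-0.001 -0.002 -0.001]
```

View pics/a8.png

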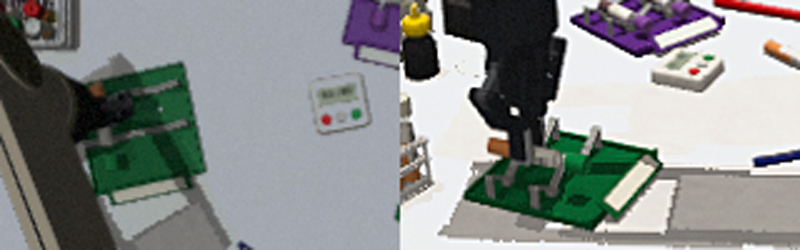

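The tube hovers over the +30 notch, stopper (575,165) towards the label. I'll lower it, release and go to G1.

```bash
python3 -m handwheel '{"series": [[[0,0,1,0,0,0,0],[0,0,1.5,0,0,0,0],[0,0,1.8,0,0,0,0],[0,0,1.95,0,0,0,0],[0,0,1.95,0,0,0,0]]]}' 30; python3 -m handwheel '{"series": [[[0,0,0,0,0,0,0.4],[0,0,0,0,0,0,0.4],[0,0,0,0,0,0,0.4],[0,0,-1,0,0,0,0.4],[0,0,-3,0,0,0,0.4],[0,0,-7,0,0,0,0.4],[0,0,-7,0,0,0,0.5],[0,0,-7,0,0,0,0.5]]]}' 30; python3 go.py 460.4 2.8 60 164.5
```

```text
time: 25.25
tool_pos: [527.1, 364.4, 17.7]
tcp_rot: [-180.0, -0.0, -168.9]
ft_force: [0.0, -0.1, -0.1]
finger_gap: 14.3
grip_force: 29.5
time: 26.25
tool_pos: [527.6, 364.8, 89.2]
tcp_rot: [180.0, 0.1, -168.9]
ft_force: [-0.7, -0.6, 0.2]
finger_gap: 42.6
grip_force: 0.0
t 26.25 tcp [527.6 364.8  89.2] [ 1.800e+02  1.000e-01 -1.689e+02] gap 42.6 shift [ 13.55 -34.24   2.87] turn [0.001 0.002 0.464]
```

```bash
python3 -m handwheel '{"series": [[[13.55,-34.24,0,0,0,0.464,0.5],[13.55,-34.24,0,0,0,0.464,0.5],[13.55,-34.24,0,0,0,0.464,0.5],[13.55,-34.24,0,0,0,0.464,0.5],[13.55,-34.24,2.8,0,0,0.464,0.5],[13.55,-34.24,2.8,0,0,0.464,0.5],[13.55,-34.24,2.8,0,0,0.464,0.5],[13.55,-34.24,2.8,0,0,0.464,0.5],[13.55,-34.24,2.8,0,0,0.464,0.5],[13.55,-34.24,2.8,0,0,0.464,0.5]]]}' 30; python3 go.py 460.4 2.8 3.5 164.5; python3 - <<'E'
from bench import eyes
import cv2,numpy as np
a=eyes.snapshot("top")["img"][140:240,90:250,::-1]
b=eyes.snapshot("scene")["img"][180:280,100:260,::-1]
cv2.imwrite("pics/a9.png",cv2.resize(np.hstack([a,b]),(800,250),interpolation=cv2.INTER_CUBIC))
E
```

```text
time: 27.5
tool_pos: [460.2, 3.5, 60.0]
tcp_rot: [180.0, 0.0, 164.6]
ft_force: [0.4, -0.6, -0.2]
finger_gap: 42.6
grip_force: 0.0
t 27.5 tcp [460.2   3.5  60. ] [180.    0.  164.6] gap 42.6 shift [-0.04 -0.07  5.65] turn [0.    0.    0.002]
```

View pics/a9.png

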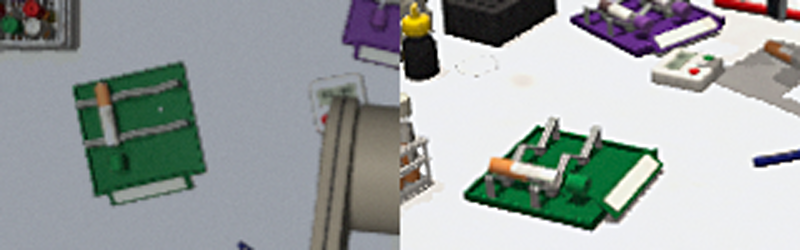

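G2 is seated in the left notch of the green tray (105,120), stopper at (122,160). Last, G1 goes to the −30 notch.

```bash
python3 -m handwheel '{"series": [[[0,0,3,0,0,0,0.5],[0,0,5,0,0,0,0.5],[0,0,5.6,0,0,0,0.5],[0,0,5.6,0,0,0,0.5],[0,0,5.6,0,0,0,0],[0,0,5.6,0,0,0,0],[0,0,5.6,0,0,0,0],[0,0,5.6,0,0,0,0],[0,0,5.6,0,0,0,0],[0,0,5.6,0,0,0,0]]]}' 30;  python3 -m handwheel '{"series": [[[0,0,-1,0,0,0,0],[0,0,-3,0,0,0,0],[0,0,-5,0,0,0,0],[0,0,-8,0,0,0,0],[0,0,-8,0,0,0,0],[0,0,-8,0,0,0,0]]]}' 30;python3 go.py 538 305.6 84 191.1
```

```text
time: 28.85
tool_pos: [460.8, 2.4, 4.8]
tcp_rot: [180.0, 0.1, 164.5]
ft_force: [-1.4, 1.0, 6.1]
finger_gap: 14.7
grip_force: 30.2
time: 29.6
tool_pos: [459.5, 2.4, 83.5]
tcp_rot: [-180.0, -0.0, 164.5]
ft_force: [-0.5, 1.0, 0.2]
finger_gap: 14.4
grip_force: 29.6
t 29.6 tcp [459.5   2.4  83.5] [-180.    -0.   164.5] gap 14.4 shift [ 0.55 31.31 -0.05] turn [-0.    -0.    -0.465]
```

```bash
python3 -m handwheel '{"series": [[[0.1,4,0,0,0,-0.08,0],[0.2,9,0,0,0,-0.16,0],[0.3,15,0,0,0,-0.24,0],[0.4,21,0,0,0,-0.32,0],[0.5,26,0,0,0,-0.4,0],[0.55,29.5,0,0,0,-0.465,0],[0.55,31.31,0,0,0,-0.465,0],[0.55,31.31,0,0,0,-0.465,0],[0.55,31.31,0,0,0,-0.465,0],[0.55,31.31,2,0,0,-0.465,0],[0.55,31.31,4,0,0,-0.465,0],[0.55,31.31,4,0,0,-0.465,0]]]}' 30; python3 -m handwheel '{"series": [[[0,0,0.3,0,0,0,0],[0,0,0.5,0,0,0,0],[0,0,0.5,0,0,0,0]]]}' 30; python3 go.py 538 305.6 16.5 191.1
```

```text
time: 31.1
tool_pos: [535.8, 304.0, 40.0]
tcp_rot: [-179.9, -0.3, -168.9]
ft_force: [-0.7, 0.0, -0.3]
finger_gap: 14.8
grip_force: 29.7
time: 31.48
tool_pos: [538.5, 305.7, 39.2]
tcp_rot: [180.0, 0.0, -168.9]
ft_force: [-0.1, -0.3, 0.5]
finger_gap: 14.2
grip_force: 29.7
t 31.48 tcp [538.5 305.7  39.2] [ 180.     0.  -168.9] gap 14.2 shift [ 0.06 -0.    2.27] turn [0.    0.001 0.   ]
```

Lower, release, rise, then move clear for a final look.

```bash
python3 -m handwheel '{"series": [[[0,0,1,0,0,0,0],[0,0,1.7,0,0,0,0],[0,0,2.1,0,0,0,0],[0,0,2.25,0,0,0,0],[0,0,2.25,0,0,0,0]]]}' 30; python3 -m handwheel '{"series": [[[0,0,0,0,0,0,0.4],[0,0,0,0,0,0,0.4],[0,0,0,0,0,0,0.4],[0,0,-1,0,0,0,0.4],[0,0,-3,0,0,0,0.4],[0,0,-7,0,0,0,0.4],[0,0,-12,0,0,0,0.4],[0,0,-15,0,0,0,0.4],[0,0,-15,0,0,0,0.4]]]}' 30; python3 go.py 257 541 230 154.6
```

```text
time: 32.1
tool_pos: [538.3, 305.7, 16.4]
tcp_rot: [180.0, 0.0, -168.9]
ft_force: [0.3, -0.3, 0.2]
finger_gap: 14.3
grip_force: 29.7
time: 33.22
tool_pos: [540.8, 306.8, 172.4]
tcp_rot: [179.9, 0.5, -168.9]
ft_force: [-0.5, 0.3, -0.5]
finger_gap: 33.9
grip_force: 0.0
t 33.23 tcp [540.8 306.8 172.4] [ 179.9    0.5 -168.9] gap 33.9 shift [23.28 28.47 -5.91] turn [0.005 0.008 0.638]
```

```bash
python3 -m handwheel '{"series": [[[23.3,28.5,-6,0,0,0.64,0.4],[23.3,28.5,-6,0,0,0.64,0.4],[23.3,28.5,-6,0,0,0.64,0.4],[23.3,28.5,-6,0,0,0.64,0.4],[23.3,28.5,-6,0,0,0.64,0.4],[23.3,28.5,-6,0,0,0.64,0.4],[23.3,28.5,-6,0,0,0.64,0.4],[23.3,28.5,-6,0,0,0.64,0.4],[23.3,28.5,-6,0,0,0.64,0.4],[23.3,28.5,-6,0,0,0.64,0.4],[23.3,28.5,-6,0,0,0.64,0.4]]]}' 30; python3 - <<'E'
from bench import eyes
from h import *
s=eyes.snapshot("top"); np.savez("top1.npz",**s)
a=s["img"][105:245,110:410,::-1]
cv2.imwrite("pics/b1.png",cv2.resize(a,(800,373),interpolation=cv2.INTER_CUBIC))
def box(s,x,y,w,gap): pass
V=cv2.cvtColor(s["img"],cv2.COLOR_RGB2HSV)
# far (blood) end centroid and label/glass extent along each tube's line, z=19, tray frame
for n,(x,y,w),js in(("purple",(663.1,5.8,-14.8),(-30,30)),("green",(514.3,331.6,11.1),(-30,30)),("red",(523.8,-324.9,13.8),(30,))):
    a=np.radians(w);M=np.array([[np.cos(a),-np.sin(a)],[np.sin(a),np.cos(a)]])
    for j in js:
        im=np.zeros((60,130,3),np.uint8)  # 1 px/mm, i from -60..70, j +-30
        for I in range(130):
            for J in range(60):
                p=M@[I-60,J-30+j]+[x,y]; u=proj(s,[*p,19]); im[J,I]=cv2.getRectSubPix(s["img"],(1,1),(float(u[0]),float(u[1])))[0,0]
        h=cv2.cvtColor(im,cv2.COLOR_RGB2HSV)
        m=((h[...,0]<22)&(h[...,1]>70)&(h[...,1]<(170 if n=="red" else 256))) if n!="purple" else ((h[...,0]<15)|(h[...,0]>160))&(h[...,2]<130)
        m=m&(np.arange(130)>75)[None]
        k,l,st,c=cv2.connectedComponentsWithStats(m.astype(np.uint8))
        i=1+np.argmax(st[1:,4]); print(n,j,"blood centroid x,y",(c[i]+[-60,-30+j]).round(1),"x range",st[i,0]-60,st[i,0]+st[i,2]-60)
E
```

```text
time: 34.6
tool_pos: [255.5, 539.6, 226.1]
tcp_rot: [-180.0, 0.0, 154.4]
ft_force: [-0.5, -0.1, -0.2]
finger_gap: 33.8
grip_force: 0.0
purple -30 blood centroid x,y [ 43.5 -29.4] x range 32 58
purple 30 blood centroid x,y [40.5 29.6] x range 16 56
green -30 blood centroid x,y [ 47.1 -29.6] x range 35 63
green 30 blood centroid x,y [48.5 30.1] x range 36 64
red 30 blood centroid x,y [44.1 30.1] x range 16 64
```

View pics/b1.png

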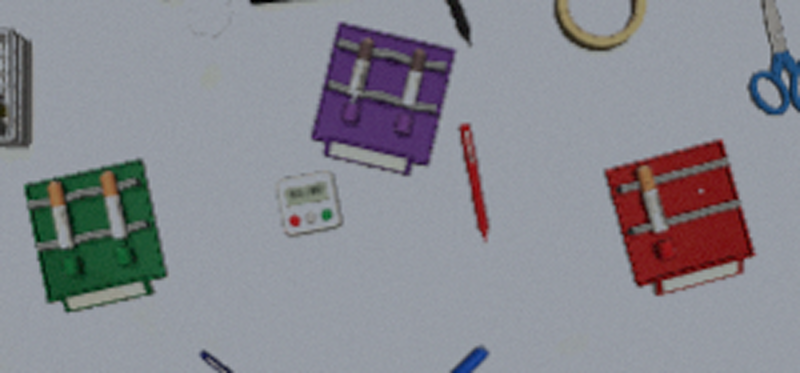

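All five tubes are seated. Along the trays, the glass ends lie within 3 mm of ideal (56–58 against 55.5 mm for purple, 63–64 against 61 mm for green and red). Across the notches they are within 1 mm. The timer (308,205) and marker (475,180) have not moved.

```bash
python3 -c "
from bench import r
print(r.hand_in())"
```

```text
the job is handed in; nothing more can be done
None
```

I handed the job in at about 35 s on the robot clock: the last pictures show all five tubes seated in the trays of their colour, stoppers towards the labels, with the timer and red marker where they were; no verdict came back from the judging.

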